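# Pack and press a framed tile

### The job

The blue-and-white tile sits off-centre on a sprung bed in its dark wooden frame. Stand the orange packer upright, all the way down, in the gap beside the tile that is wide enough for it (never shoving the tile sideways), and let go of it. Then press the tile down with the gripper until it is flush with the frame and finish while still holding it pressed there, neither cracking the tile with a hard shove nor disturbing the other wares.

Things in the scene. Friction and masses are not known exactly. Their poses are not given: they have to be found in the camera images.
- frame: Dark wooden tile frame with a brass line and a white floor, fixed flat on the table, 144 (x) by 168 (y). Origin: centre of its underside. Opening 94 (x) by 118 (y), floor 5 mm and rail tops 26 mm above the table. Beside the tile are two gaps, at its +y and -y side, running along the frame x; widths vary (5 to 23 mm, together 28). If both are wide enough for the packer, either will do.
- tile: Blue ceramic tile with a white field and blue flower, 90 x 90 x 8, inside the frame, sides parallel to the frame's. Origin: centre of its top face, 32 mm above the table at the start (6 mm proud of the rails) and 26 mm when flush. Cannot be taken out. Cracks if the gripper presses on it with more than 50 N.
- tile_bed (a joint): Sideways place of the tile (m): 0 with the tile centred in the opening, positive towards the frame's +y. Gap at the +y side = 14 mm - value, gap at the -y side = 14 mm + value. Stiff (about 20 N); it must not be shifted more than 4 mm.
- bed_centre (a point): Centre of the dark plate under the tile; it moves only sideways, with the tile.
- press (a joint): How far the tile is pressed down on its springs (m): 0 up, 0.006 flush with the frame, where it meets a firm stop. The springs take 2 N at first and 8 N at flush, and push it up again when let go.
- packer_centre (a point): Centre of the orange plastic packer, a loose block standing upright on the table, 60 (its x) by 11 (its y, to be gripped across) by 50 tall (its z), about 45 g. This point is half-way up, 25 mm above its foot; when fully down in a gap it is 30 mm above the table.
- packer: The packer itself; origin: centre of its underside.
- goblet: Bystander: silver goblet, 135 mm tall, foot 64 mm across. Leave it alone. Origin at its underside.
- candlestick: Bystander: brass candlestick, 195 mm tall, foot 84 mm across. Leave it alone. Origin at its underside.
- mug: Bystander: white ceramic mug, 100 mm tall. Leave it alone. Origin at its underside.
- tape: Bystander: yellow roll of tape lying flat, 84 mm across, 24 mm high. Leave it alone. Origin at its underside.
- screwdriver: Bystander: screwdriver lying on the table. Leave it alone. Origin at its underside.
- spare_tile: Bystander: terracotta tile 90 x 90 x 8 lying flat. Leave it alone. Origin at its underside.
Mind the look-alikes: they are no part of the job. There is more than one size of the packer; the job needs the smallest.

How it is judged (in metres and radians):
On the way, in this order (a step that is already met when the one before it is completed fails the run):
1. the packer stands upright and fully down in a gap beside the tile, let go, the tile not yet pressed (x of packer_centre in the frame of frame between -0.02 and 0.02 m and y of packer_centre in the frame of frame between -0.057 and 0.057 m and z of packer_centre in the frame of frame below 0.0335 m and angle between packer_centre's own z axis and vertical below 0.15 rad and angle between the x axis of packer_centre and the x axis of frame, either way round below 0.25 rad and contact force between the fingers and packer below 0.3 N and value of joint press below 0.003 m), for 0.2 s.
2. the gripper has pressed the tile flush (value of joint press above 0.0045 m and contact force between the fingers and tile above 3 N), for 0.2 s.
At the end, for the whole second after the job is handed in: The packer stands in the gap on the frame floor (centre below 33.5 mm, within 20 mm of the middle along the gap, upright within 0.15 rad), at rest, not touched by the gripper; the fingers hold the tile within 1.5 mm of flush with over 3 N (all of step 2 and x of packer_centre in the frame of frame between -0.02 and 0.02 m and y of packer_centre in the frame of frame between -0.057 and 0.057 m and z of packer_centre in the frame of frame below 0.0335 m and angle between packer_centre's own z axis and vertical below 0.15 rad and angle between the x axis of packer_centre and the x axis of frame, either way round below 0.25 rad and contact force between the fingers and packer below 0.3 N and linear speed of packer below 0.02 m/s); the arm keeps its last pose, push and grip.
It fails at once if the tile is shoved sideways by more than 4 mm (distance of bed_centre from where it was at the start of the episode above 0.004 m).
It fails at once if the tile is pressed with more than 50 N (contact force between the fingers and tile above 50 N).
It fails at once if one of the other wares is pushed away or knocked over (distance of any of goblet, candlestick, mug, tape, screwdriver, spare_tile from where it was at the start of the episode above 0.03 m or angle between any of goblet, candlestick, mug, tape, spare_tile's own z axis and vertical above 0.6 rad).
It also fails if it takes over 51 s, if anything falls off the work surface, if the arm or the gripper's body presses on something with over 40 N, if the wrist force passes 120 N, or if a joint passes its speed limit or range.

### The arm

A 6-joint arm with a two-finger parallel gripper is mounted at the origin on the work surface. World frame = base frame: x ahead of the robot, y to its left, z up, the work surface at z = 0. Lengths are in m, angles in degrees, forces in N, time in s.
With the tool pointing down it reaches from about 0.25 to 0.725 m from the base axis. Payload 9.7 kg.
Tool frame: the origin (TCP) lies midway between the tips of the shut fingers; the grasp point (between the pads) lies 19 mm behind it; z points along the fingers, y is the line along which they close (so a half turn about z gives the same grasp; the last joint's range is limited). The gripper opens to 85 mm and grips with 20 to 120 N. Pads are 22 mm wide; open, the fingers measure 114 mm over their backs; the gripper's body (76 mm by 85 mm) begins 54 mm behind the grasp point. The pads swing forward as they close: fully open they stand 13 mm farther back than shut.
Start: joints at [67.666, 4.979, 10.078, 95.1, 0, 90], TCP at [0.209, 0.509, 0.231] pointing down, gripper open.
Joint ranges: [-179.16, 179.16], [-48.56, 103.87], [-65.8, 70.77], [-126.05, 130.52], [-82.76, 87.17], [-180, 180]. Speed limits (degrees/s): [127.2, 127.2, 147.25, 180, 180, 180].

### API

Orientations are given as [roll, pitch, yaw] about the fixed x, y, z axes, in that order (R = Rz(yaw) Ry(pitch) Rx(roll)).
In Python, from workcell import bot gives the robot as it stands.
- The arm moves only by the shell command python3 -m crank 'ROWS' [FORCE]. ROWS is JSON, a list of rows, each an object with "gripper": the finger opening in mm, from 0 to 85.4; "travel": the shift along the tool's x, y, z in mm, a list of three; "twist": the turn, a rotation vector about the tool's x, y, z in rad, a list of three. In form: [{"gripper": gripper, "travel": [tx, ty, tz], "twist": [rx, ry, rz]}, ...]. A call has 1 to 12 rows; each row shifts and turns the commanded pose from where the row before left it, along the tool's axes as they then stand; what a row does not reach is not made up. A row lasts 1/8 s, in which the tool goes at most 62.5 mm and 10.7 degrees, less where a joint would pass 70% of its speed; a pose out of reach is approached as far as the arm can. A call is refused whole if a number of a shift passes 62.5 or a number of a turn 0.188, either way. A call with a gripper value outside its range is refused whole. The fingers move at their own pace and stop on an object; FORCE is the grip in N (left out, the last holds). Time passes only in rows, so rows that do not move let the fingers close. It gives the time, the measured TCP pose, the force, the opening and the grip force at its end, in the units of the state.
- bot.get_obs(): the state, without advancing time (a new reading comes with each control period).
- bot.camera(name): name is "side" or "top"; returns the picture (420x560x3 uint8, red, green, blue); there is no depth.
- bot.calibration(name): a dict with "vfov" (degrees; the focal length in pixels is half the picture's height over the tangent of half this angle, whatever the lens; pixels are square), "cx", "cy" (the principal point, pixels), "k1" (the pictures are not rectified: a ray, as slopes to the right and down, at radius r is drawn at 1 + k1 r^2 times it, then the intrinsics apply), "camera_from_world" (4x4, takes a point from world to camera coordinates). Camera axes: x right, y down, z forward; pixel columns grow to the right and rows downward; lengths in m; the calibration is good to about 2 mm. A picture is of the moment at which its call begins. calibration takes no time and is no camera call.
- bot.job_done(): hands the job in; it is judged then, once.
The state is a dict: "time": time; "q": joint angles; "qd": joint speeds; "joint_efforts": joint torques, N m; "ee_pos": TCP position; "tcp_rot": TCP orientation; "wrist_force": force on the tool from outside, world axes, zero at the start; "torque": the same for the moment, N m; "opening": finger opening in m; "grasp_force": force on a finger pad.
Only numpy, scipy, OpenCV 4.12 (cv2) and the standard library are available. Lean on these libraries where they do the work, as an engineer would, in place of code of your own. Each camera call takes 0.05 s, during which the arm holds its last target. There are 200 camera calls.

## Working session

There is one attempt and no reset: what is moved stays moved. The work goes in short steps, Python scripts to look and compute and a shell command to move; the robot and the scene stay as the last step left them, time stands still between calls to the robot, and variables do not carry over. Pictures are saved under pics/ and viewed, at most 10 in all, crops included, and the job is handed in when it is done.

```bash
mkdir -p pics; ls; python3 - <<'E'
from workcell import bot
import cv2
for n in("top","side"):
    cv2.imwrite(f"pics/{n}0.png",bot.camera(n)[:,:,::-1])
    print(bot.calibration(n))
print(bot.get_obs())
E
```

```text
pics
{'vfov': 44.99660748937414, 'cx': 282.16330610558254, 'cy': 196.27849496253987, 'k1': -0.09573167137640834, 'camera_from_world': array([[ 0.00805584, -0.99987362,  0.01370548, -0.0248816 ],
       [-0.99037098, -0.00987206, -0.13808641,  0.62113512],
       [ 0.13820426, -0.01246111, -0.99032535,  1.42238439],
       [ 0.        ,  0.        ,  0.        ,  1.        ]])}
{'vfov': 44.75969285852863, 'cx': 282.3868695962135, 'cy': 214.84069652367606, 'k1': 0.03446495297421007, 'camera_from_world': array([[ 0.78482423, -0.61949589, -0.01660635, -0.46785641],
       [-0.42630978, -0.52024475, -0.74000363,  0.27092632],
       [ 0.44978984,  0.58785223, -0.67239784,  1.08357462],
       [ 0.        ,  0.        ,  0.        ,  1.        ]])}
{'time': 0.1, 'q': array([6.76689553e+01, 5.00729970e+00, 1.00394090e+01, 9.50986809e+01,
       1.38717928e-03, 9.00000518e+01]), 'qd': array([ 0.0181173 , -0.08576923, -0.01030397,  0.01227443,  0.022982  ,
       -0.07797734]), 'joint_efforts': array([-1.55935459e-04, -5.21560478e+01,  4.65655625e+01,  1.60306692e-02,
        3.55093150e-06, -6.78887773e-06]), 'ee_pos': array([0.20889517, 0.50857218, 0.2306639 ]), 'tcp_rot': array([-1.79933428e+02, -1.38711821e-03,  1.57668902e+02]), 'wrist_force': array([ 0.05027714, -0.10173296, -0.05930783]), 'torque': array([ 0.0481503 , -0.01647867,  0.03551422]), 'grasp_force': 0.0, 'opening': 0.08566784213533853}
```

View pics/top0.png

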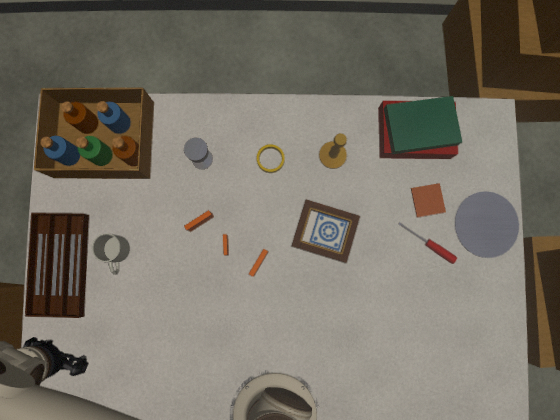

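View pics/side0.png

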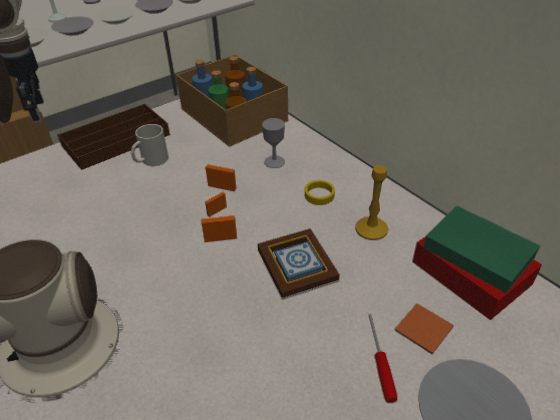

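```bash
cat > h.py <<'E'
import numpy as np, cv2
from workcell import bot
def cal(n):
    c=bot.calibration(n); f=210/np.tan(np.radians(c['vfov']/2))
    return c,f,np.array(c['camera_from_world'])
def rays(n,px):
    c,f,T=cal(n); d=(np.atleast_2d(px).astype(float)-[c['cx'],c['cy']])/f
    u=d.copy()
    for _ in range(20): u=d/(1+c['k1']*(u**2).sum(1,keepdims=True))
    R=T[:3,:3]; return -R.T@T[:3,3], np.c_[u,np.ones(len(u))]@R
def plane(n,px,z):
    o,d=rays(n,px); return o+d*((z-o[2])/d[:,2])[:,None]
def proj(n,P):
    c,f,T=cal(n); q=np.atleast_2d(P)@T[:3,:3].T+T[:3,3]; u=q[:,:2]/q[:,2:]
    return u*(1+c['k1']*(u**2).sum(1,keepdims=True))*f+[c['cx'],c['cy']]
def rect(P):  # metric xy points -> centre, size(long,short), yaw of long side
    (c,s,a)=cv2.minAreaRect((P[:,:2]*1000).astype(np.float32))
    if s[0]<s[1]: s=s[::-1]; a+=90
    return np.round(c,1),np.round(s,1),round((a+90)%180-90,1)
E
python3 - <<'E'
from h import *
for n in("top","side"):
    im=cv2.imread(f"pics/{n}0.png"); hsv=cv2.cvtColor(im,cv2.COLOR_BGR2HSV)
    m=cv2.inRange(hsv,(4,150,90),(16,255,255))
    cs,_=cv2.findContours(m,cv2.RETR_EXTERNAL,cv2.CHAIN_APPROX_NONE)
    for c in cs:
        if cv2.contourArea(c)<25: continue
        p=c[:,0]; print(n,p.mean(0),cv2.contourArea(c),rect(plane(n,p,.05)), rect(plane(n,p,0)))
im=cv2.imread("pics/top0.png"); hsv=cv2.cvtColor(im,cv2.COLOR_BGR2HSV)
sub=lambda m:(m[190:275,285:370])
dark=np.zeros(im.shape[:2],np.uint8); dark[190:275,285:370]=sub((im.max(2)<115).astype(np.uint8))
cs,_=cv2.findContours(dark,cv2.RETR_EXTERNAL,cv2.CHAIN_APPROX_NONE)
c=max(cs,key=cv2.contourArea); print("frame z26",rect(plane("top",c[:,0],.026)))
a=cv2.resize(im[190:275,285:370],None,fx=7,fy=7,interpolation=cv2.INTER_CUBIC)
cv2.imwrite("pics/frame.png",a[:595])
s=cv2.imread("pics/side0.png")
b=cv2.resize(s[150:260,180:290],None,fx=5,fy=5,interpolation=cv2.INTER_CUBIC); cv2.imwrite("pics/pk.png",b)
E
```

```text
top [258.01818182 262.29090909] 112.5 (array([431. ,  47.7]), array([81.1, 13.6]), -30.4) (array([431.4,  49.4]), array([83.9, 14.1]), -30.4)
top [224.81818182 244.5       ] 51.0 (array([480.5, 142.8]), array([54.6, 10.2]), 4.6) (array([482.6, 147.7]), array([56.5, 10.5]), 4.6)
top [197.30909091 220.18181818] 120.5 (array([549.5, 222.2]), array([82.9, 14.7]), -56.6) (array([554. , 229.9]), array([85.8, 15.2]), -56.6)
top [426.01058201 199.13227513] 524.5 (array([ 615.2, -444.1]), array([83.7, 82.3]), -79.5) (array([ 622. , -459.4]), array([86.6, 85.2]), -79.5)
top [ 45.24242424 141.87878788] 43.5 (array([777.9, 685.4]), array([28.6, 27.7]), 4.9) (array([790.3, 709.1]), array([29.6, 28.7]), 4.9)
top [122.04651163 145.53488372] 252.5 (array([764.9, 448. ]), array([68.8, 66.3]), -89.6) (array([776.9, 463.6]), array([71.1, 68.6]), -89.7)
top [ 82.21875 141.15625] 26.0 (array([779.9, 571.4]), array([36.3, 19.9]), 10.4) (array([792.4, 591.2]), array([37.6, 20.6]), 10.4)
top [ 72.5890411  111.38356164] 372.5 (array([867., 609.]), array([75.9, 65.2]), 89.8) (array([882.6, 630.1]), array([78.5, 67.4]), 89.8)
side [424.00793651 327.34920635] 1396.0 (array([ 591. , -471.1]), array([84.4, 84.1]), 10.2) (array([ 625.2, -453. ]), array([89.3, 88.9]), 10.2)
side [218.43243243 219.60810811] 116.0 (array([441.8,  65.1]), array([81.3, 22.9]), -36.3) (array([467.4, 114. ]), array([85.9, 24.2]), -36.3)
side [214.56976744 200.84883721] 69.0 (array([476.1, 136. ]), array([72.1, 34.3]), 25.0) (array([503.7, 188.8]), array([76.2, 36.3]), 25.0)
side [219.71929825 168.73684211] 76.5 (array([560.7, 241.2]), array([83.4, 16.6]), -56.2) (array([593.1, 300.2]), array([88.2, 17.6]), -56.2)
side [235.          74.79069767] 52.5 (array([914.2, 683.2]), array([62.8, 54. ]), -40.0) (array([966.9, 767.5]), array([66.5, 57.1]), -40.0)
frame z26 (array([ 524., -146.]), array([168. , 145.1]), 73.4)
```

View pics/frame.png

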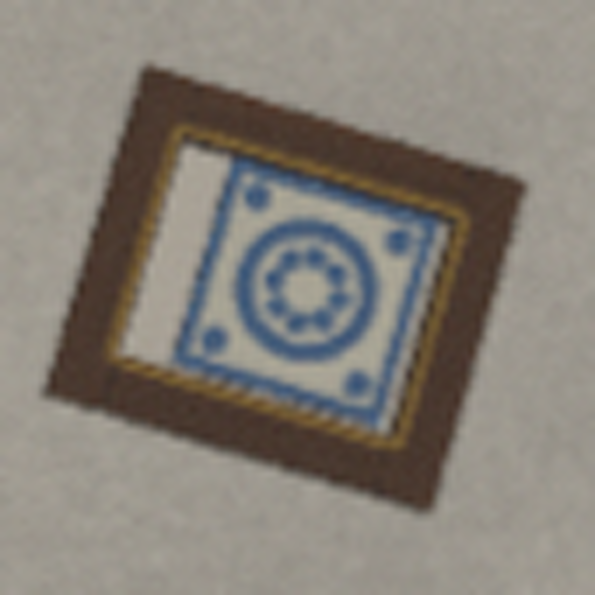

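View pics/pk.png

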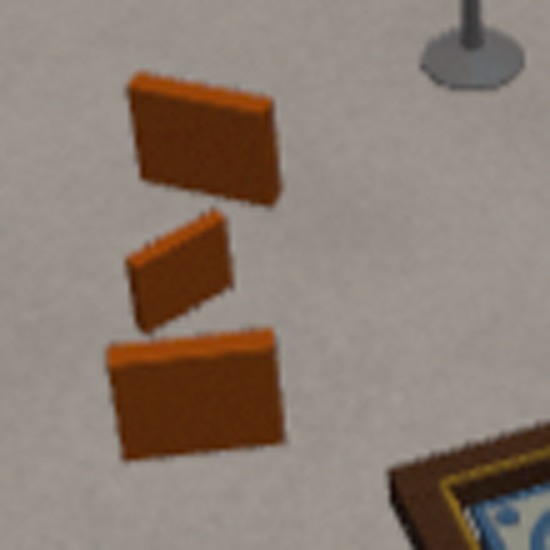

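```bash
python3 - <<'E'
from h import *
im=cv2.imread("pics/top0.png"); hsv=cv2.cvtColor(im,cv2.COLOR_BGR2HSV)
print("cam",rays("top",[[0,0]])[0])
# subpixel via upsampling
def up(im,x0,x1,y0,y1,k=8): return cv2.resize(im[y0:y1,x0:x1],None,fx=k,fy=k,interpolation=cv2.INTER_CUBIC)
def topx(p,x0,y0,k=8): return (p+.5)/k-.5+[x0,y0]
def big(m): 
    cs,_=cv2.findContours(m,cv2.RETR_EXTERNAL,cv2.CHAIN_APPROX_NONE); return max(cs,key=cv2.contourArea)[:,0]
a=up(im,285,370,190,275); h=cv2.cvtColor(a,cv2.COLOR_BGR2HSV)
fr=rect(plane("top",topx(big((a.max(2)<112).astype(np.uint8)),285,190),.026)); print("frame",fr)
bl=cv2.inRange(h,(95,90,60),(125,255,255)); t=rect(plane("top",topx(big(bl),285,190),.032)); print("tile",t)
y=np.radians(fr[2]); ey=np.array([np.cos(y),np.sin(y)])
print("tile offset along frame y", (t[0]-fr[0])@ey, "x",(t[0]-fr[0])@[ey[1],-ey[0]])
br=cv2.inRange(h,(12,110,90),(30,255,255)); print("brass outer",rect(plane("top",topx(big(br),285,190),.026)))
for n,x0,y0 in(("top",205,225),("side",195,180)):
    i=cv2.imread(f"pics/{n}0.png"); a=up(i,x0,x0+45,y0,y0+45)
    if n=="side": # show value split
        print("R range",np.percentile(a[...,2][cv2.inRange(cv2.cvtColor(a,cv2.COLOR_BGR2HSV),(4,150,60),(18,255,255))>0],[5,25,50,75,95]))
    for lo in(110,150,):
        m=cv2.inRange(cv2.cvtColor(a,cv2.COLOR_BGR2HSV),(4,140,lo),(18,255,255)); p=topx(big(m),x0,y0); print(n,lo,rect(plane(n,p,.05)))
# projected check of packer top z=.05 both views: ends
E
```

```text
cam [ 4.18775063e-01 -1.02208755e-03  1.49473465e+00]
frame (array([ 524.5, -146. ]), array([168.8, 146.2]), 73.4)
tile (array([ 523.1, -153.4]), array([55.2, 55. ]), -89.6)
tile offset along frame y -7.491550765408948 x 0.7724423145456412
brass outer (array([ 524.7, -146.6]), array([131.9, 107.9]), 73.4)
top 110 (array([481.1, 142.7]), array([58.3, 11.6]), 2.5)
top 150 (array([481.3, 143.5]), array([57.8,  9.8]), 3.0)
R range [ 80.  83.  88. 106. 151.]
side 110 (array([441.8,  66.6]), array([83.8, 17. ]), -30.3)
side 150 (array([429.9,  75.9]), array([50.2, 12.8]), -29.6)
```

```bash
cat >> h.py <<'E'
from scipy.spatial.transform import Rotation as Ro
def go(xyz,ydir=None):  # mm target; ydir: world direction (deg) of tool y
    o=bot.get_obs(); R=Ro.from_euler('xyz',o['tcp_rot'],degrees=True)
    p=np.array(o['ee_pos'])*1000
    print("t",round(o['time'],2),"p",p.round(1),"rpy",np.round(o['tcp_rot'],2),"F",np.round(o['wrist_force'],1),"open",round(o['opening']*1000,1),"q",np.round(o['q'],1))
    print("travel",R.inv().apply(np.array(xyz)-p).round(1))
    if ydir is not None:
        yw=np.radians(ydir); T=Ro.from_matrix(np.c_[[np.sin(yw),-np.cos(yw),0],[np.cos(yw),np.sin(yw),0],[0,0,-1]])
        print("twist",(R.inv()*T).as_rotvec().round(3), "after twist travel",T.inv().apply(np.array(xyz)-p).round(1))
E
python3 -c "
from h import *
go([481,143,130],93)"
```

```text
t 0.1 p [208.9 508.6 230.7] rpy [-179.93   -0.    157.67] F [ 0.1 -0.1 -0.1] open 85.7 q [67.7  5.  10.  95.1  0.  90. ]
travel [-390.6 -234.7  100.9]Traceback (most recent call last):
  File "<string>", line 3, in <module>
    go([481,143,130],93)
    ~~^^^^^^^^^^^^^^^^^^
  File "h.py", line 27, in go
    yw=np.radians(ydir); T=Ro.from_matrix(np.c_[[np.sin(yw),-np.cos(yw),0],[np.cos(yw),np.sin(yw),0],[0,0,-1]])
                           ~~~~~~~~~~~~~~^^^^^^^^^^^^^^^^^^^^^^^^^^^^^^^^^^^^^^^^^^^^^^^^^^^^^^^^^^^^^^^^^^^^^^
  File "scipy/spatial/transform/_rotation.pyx", line 1143, in scipy.spatial.transform._rotation.Rotation.from_matrix
ValueError: Non-positive determinant (left-handed or null coordinate frame) in rotation matrix 0: [[ 0.99862953 -0.05233596  0.        ]
 [ 0.05233596  0.99862953  0.        ]
 [ 0.          0.         -1.        ]].
```

```bash
sed -i 's/\[np.sin(yw),-np.cos(yw),0\]/[-np.sin(yw),np.cos(yw),0]/' h.py
python3 -m crank '[{"gripper":40,"travel":[-39,-23.5,2],"twist":[0,0,0]},{"gripper":40,"travel":[-39,-23.5,2],"twist":[0,0,0]},{"gripper":40,"travel":[-39,-23.5,2],"twist":[0,0,0]},{"gripper":40,"travel":[-39,-23.5,2],"twist":[0,0,0]},{"gripper":40,"travel":[-39,-23.5,2],"twist":[0,0,0]},{"gripper":40,"travel":[-39,-23.5,10],"twist":[0,0,0]},{"gripper":40,"travel":[-39,-23.5,10],"twist":[0,0,0]},{"gripper":40,"travel":[-39,-23.5,10],"twist":[0,0,0]},{"gripper":40,"travel":[-39,-23.5,10],"twist":[0,0,0]},{"gripper":40,"travel":[-39,-23.5,10],"twist":[0,0,0]},{"gripper":40,"travel":[0,0,0],"twist":[0,0,-0.15]},{"gripper":40,"travel":[0,0,0],"twist":[0,0,-0.15]}]' 30
python3 -c "
from h import *
go([481,143,100],93)"
```

```text
time: 1.6
ee_pos: [0.4805, 0.1424, 0.1706]
tcp_rot: [-180.0, -0.1, 175.0]
wrist_force: [-0.0, 0.0, -0.2]
opening: 0.0401
grasp_force: 0.0
t 1.6 p [480.5 142.4 170.6] rpy [-1.7998e+02 -7.0000e-02  1.7505e+02] F [-0.   0.  -0.2] open 40.1 q [16.5 -2.5 -4.2 88.3  0.  21.5]
travel [-0.5  0.7 70.6]
twist [-0.    -0.001 -0.139] after twist travel [-0.5  0.6 70.6]
```

```bash
python3 -m crank '[{"gripper":40,"travel":[0,0.6,30],"twist":[0,0,-0.139]},{"gripper":40,"travel":[0,0,40],"twist":[0,0,0]},{"gripper":40,"travel":[0,0,20],"twist":[0,0,0]},{"gripper":40,"travel":[0,0,0],"twist":[0,0,0]}]'
python3 - <<'E'
from h import *
go([481,143,31],93)
a,b=[bot.camera(n)[:,:,::-1] for n in("top","side")]
k=lambda i,x,y:cv2.resize(i[y:y+80,x:x+80],None,fx=5,fy=5,interpolation=cv2.INTER_CUBIC)
cv2.imwrite("pics/g1.png",np.hstack([k(a,185,205),k(b,170,150)]))
print(proj("top",[[.481,.143,.05]]),proj("side",[[.481,.143,.05]]))
E
```

```text
time: 2.1
ee_pos: [0.4793, 0.1434, 0.0796]
tcp_rot: [-180.0, -0.2, -177.2]
wrist_force: [0.1, -0.1, 0.6]
opening: 0.0399
grasp_force: 0.0
t 2.1 p [479.3 143.4  79.6] rpy [-179.95   -0.2  -177.18] F [ 0.1 -0.1  0.6] open 39.9 q [ 16.7  -1.8 -13.7  78.4   0.   13.8]
travel [-1.9 -0.5 48.6]
twist [-0.001 -0.003 -0.003] after twist travel [-1.7 -0.5 48.6]
[[224.68713865 244.30358724]] [[214.44550385 197.63603753]]
```

View pics/g1.png

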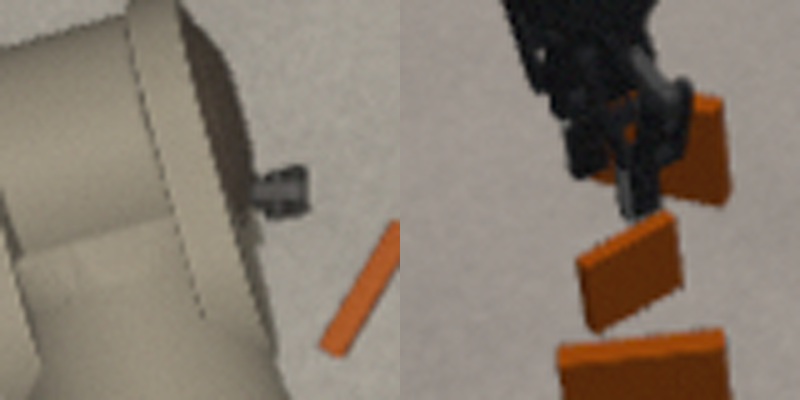

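```bash
python3 -m crank '[{"gripper":40,"travel":[-1.7,-0.5,20],"twist":[0,0,0]},{"gripper":40,"travel":[0,0,18],"twist":[0,0,0]},{"gripper":40,"travel":[0,0,9],"twist":[0,0,0]},{"gripper":0,"travel":[0,0,0],"twist":[0,0,0]},{"gripper":0,"travel":[0,0,0],"twist":[0,0,0]},{"gripper":0,"travel":[0,0,0],"twist":[0,0,0]},{"gripper":0,"travel":[0,0,0],"twist":[0,0,0]}]' 30
python3 - <<'E'
from h import *
go([481,143,100],93)
E
```

```text
time: 3.08
ee_pos: [0.4824, 0.1434, 0.0347]
tcp_rot: [180.0, 0.0, -177.2]
wrist_force: [-0.5, 0.1, 1.0]
opening: 0.0102
grasp_force: 35.9
t 3.08 p [482.4 143.4  34.7] rpy [ 1.7999e+02  3.0000e-02 -1.7718e+02] F [-0.5  0.1  1. ] open 10.2 q [ 16.6  -0.5 -17.4  73.1   0.   13.7]
travel [  1.4  -0.3 -65.3]
twist [ 0.     0.001 -0.003] after twist travel [  1.4  -0.3 -65.3]
```

```bash
python3 -m crank '[{"gripper":0,"travel":[0,0,-30],"twist":[0,0,0]},{"gripper":0,"travel":[0,0,-45],"twist":[0,0,0]},{"gripper":0,"travel":[0,0,-35],"twist":[0,0,0]},{"gripper":0,"travel":[0,0,0],"twist":[0,0,0.17]},{"gripper":0,"travel":[0,0,0],"twist":[0,0,0.17]},{"gripper":0,"travel":[0,0,0],"twist":[0,0,0]}]'
python3 - <<'E'
from h import *
go([538.3,-99.8,130],73.4)
E
```

```text
time: 3.82
ee_pos: [0.4822, 0.1433, 0.1444]
tcp_rot: [180.0, 0.0, 163.4]
wrist_force: [-0.5, 0.2, -0.7]
opening: 0.0102
grasp_force: 35.7
t 3.83 p [482.2 143.3 144.4] rpy [1.7999e+02 1.0000e-02 1.6340e+02] F [-0.5  0.2 -0.7] open 10.2 q [16.6 -2.3 -7.  85.3 -0.  33.2]
travel [-123.2 -217.    14.4]
twist [0. 0. 0.] after twist travel [-123.2 -217.    14.4]
```

```bash
python3 -m crank '[{"gripper":0,"travel":[-12,-21,0],"twist":[0,0,0]},{"gripper":0,"travel":[-22,-39,0],"twist":[0,0,0]},{"gripper":0,"travel":[-22,-39,0],"twist":[0,0,0]},{"gripper":0,"travel":[-22,-39,0],"twist":[0,0,0]},{"gripper":0,"travel":[-22,-39,0],"twist":[0,0,0]},{"gripper":0,"travel":[-14,-24,10],"twist":[0,0,0]},{"gripper":0,"travel":[-9.2,-16,20],"twist":[0,0,0]},{"gripper":0,"travel":[0,0,30],"twist":[0,0,0]},{"gripper":0,"travel":[0,0,0],"twist":[0,0,0]},{"gripper":0,"travel":[0,0,0],"twist":[0,0,0]}]'
python3 - <<'E'
from h import *
go([538.3,-99.8,80],73.4)
a,b=[bot.camera(n)[:,:,::-1] for n in("top","side")]
cv2.imwrite("pics/b2full.png",b)
k=lambda i,x,y:cv2.resize(i[y:y+100,x:x+100],None,fx=4,fy=4,interpolation=cv2.INTER_CUBIC)
cv2.imwrite("pics/g2.png",np.hstack([k(a,280,180),k(b,245,195)]))
# expected gap corners at rail-top and packer foot
E
```

```text
time: 5.08
ee_pos: [0.5383, -0.0997, 0.0854]
tcp_rot: [180.0, 0.0, 163.5]
wrist_force: [0.0, 0.3, -0.3]
opening: 0.01
grasp_force: 35.7
t 5.08 p [538.3 -99.7  85.4] rpy [1.7999e+02 5.0000e-02 1.6346e+02] F [ 0.   0.3 -0.3] open 10.0 q [-10.5   4.2  -6.8  78.9   0.    6. ]
travel [ 0.  -0.1  5.4]
twist [0.    0.001 0.001] after twist travel [ 0.  -0.1  5.4]
```

View pics/g2.png

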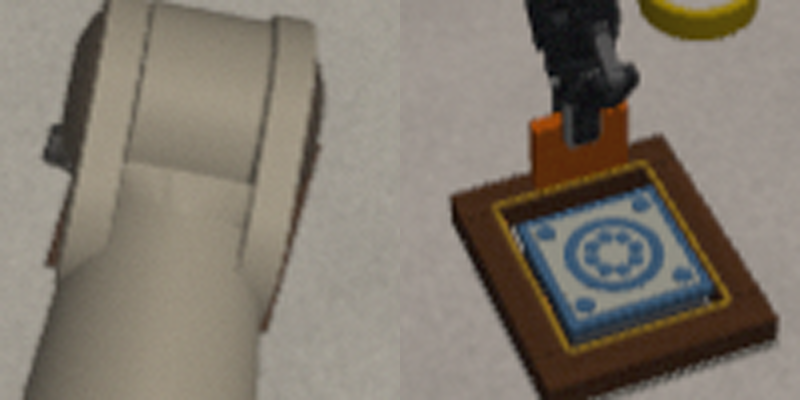

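```bash
python3 - <<'E'
from h import *
b=cv2.imread("pics/b2full.png"); x0,y0,k=245,195,8
a=cv2.resize(b[y0:y0+100,x0:x0+100],None,fx=k,fy=k,interpolation=cv2.INTER_CUBIC); h=cv2.cvtColor(a,cv2.COLOR_BGR2HSV)
tp=lambda p:(p+.5)/k-.5+[x0,y0]
ey=np.array([np.cos(np.radians(73.4)),np.sin(np.radians(73.4))]); ex=np.array([ey[1],-ey[0]]); F=np.array([524.5,-146])
loc=lambda P:np.c_[(P[:,:2]*1000-F)@ex,(P[:,:2]*1000-F)@ey]
# ring
bl=cv2.inRange(h,(95,70,50),(125,255,255)); cs,_=cv2.findContours(bl,cv2.RETR_LIST,cv2.CHAIN_APPROX_NONE)
for c in sorted(cs,key=cv2.contourArea)[-4:]:
    (cc,s,_)=cv2.minAreaRect(loc(plane("side",tp(c[:,0]),.032)).astype(np.float32)); print("blue",np.round(cc,1),np.round(s,1))
br=cv2.inRange(h,(16,120,90),(30,255,255)); c=max(cv2.findContours(br[:,:700] if 0 else br,cv2.RETR_EXTERNAL,cv2.CHAIN_APPROX_NONE)[0],key=cv2.contourArea)
cc,s,_=cv2.minAreaRect(loc(plane("side",tp(c[:,0]),.026)).astype(np.float32)); print("brass",np.round(cc,1),np.round(s,1))
o=cv2.inRange(h,(4,150,50),(15,255,255)); c=max(cv2.findContours(o,cv2.RETR_EXTERNAL,cv2.CHAIN_APPROX_NONE)[0],key=cv2.contourArea)[:,0]
# lowest edge corners of packer's foot (silhouette)
L=c[np.argmax(c[:,1]-c[:,0]*1.0)]; Rr=c[np.argmax(c[:,1]+c[:,0])]
print("foot corners local",loc(plane("side",tp(np.array([L,Rr])),.0507)).round(1))
E
```

```text
blue [ 1.6 -4.9] [47.2 45.7]
blue [ 1.3 -5.2] [57.6 58.1]
blue [ 1.4 -5.2] [82.4 81.1]
blue [-0.1 -8.3] [96.9 91.6]
brass [1.5 2.9] [132.3 106.6]
foot corners local [[ -77.1 -100.9]
 [  56.8 -102.2]]
```

```bash
python3 - <<'E'
from h import *
b=cv2.imread("pics/b2full.png"); x0,y0,k=245,195,8
a=cv2.resize(b[y0:y0+100,x0:x0+100],None,fx=k,fy=k,interpolation=cv2.INTER_CUBIC)
tp=lambda p:(p+.5)/k-.5+[x0,y0]
ey=np.array([np.cos(np.radians(73.4)),np.sin(np.radians(73.4))]); ex=np.array([ey[1],-ey[0]]); F=np.array([524.5,-146])
loc=lambda P:np.c_[(P[:,:2]*1000-F)@ex,(P[:,:2]*1000-F)@ey]
f=a.astype(int); m=((f[...,2]-f[...,0]>60)&(f[...,2]-f[...,1]>42)).astype(np.uint8); m[450:]=0
c=max(cv2.findContours(m,cv2.RETR_EXTERNAL,cv2.CHAIN_APPROX_NONE)[0],key=cv2.contourArea)[:,0]
print(cv2.boundingRect(c))
q=tp(c)
L=q[np.argmax(c[:,1]-c[:,0])]; R=q[np.argmax(c[:,1]+c[:,0])]; print(L,R)
print("foot corners local",loc(plane("side",np.array([L,R]),.0507)).round(1))
g=lambda X,Y,z:np.r_[(F+X*ex+Y*ey)/1000,z]
print("pred",proj("side",[g(-30,48.25-5.5,.0507),g(30,48.25-5.5,.0507)]))
E
```

```text
(261, 203, 194, 173)
[278.6875 241.0625] [300.8125 235.3125]
foot corners local [[-26.5  47.8]
 [ 30.3  45.4]]
pred [[278.09378603 242.84087265]
 [301.13389269 236.05342645]]
```

```bash
python3 -m crank '[{"gripper":0,"travel":[0,-0.5,15],"twist":[0,0,0]},{"gripper":0,"travel":[0,0,12],"twist":[0,0,0]},{"gripper":0,"travel":[0,0,9],"twist":[0,0,0]},{"gripper":0,"travel":[0,0,5],"twist":[0,0,0]},{"gripper":0,"travel":[0,0,0],"twist":[0,0,0]},{"gripper":0,"travel":[0,0,0],"twist":[0,0,0]}]'
python3 - <<'E'
from h import *
go([538.3,-99.8,40],73.4)
E
```

```text
time: 5.92
ee_pos: [0.5381, -0.1004, 0.0436]
tcp_rot: [180.0, 0.0, 163.3]
wrist_force: [-0.0, -0.3, -0.5]
opening: 0.0099
grasp_force: 35.7
t 5.92 p [ 538.1 -100.4   43.6] rpy [1.8000e+02 3.0000e-02 1.6334e+02] F [-0.  -0.3 -0.5] open 9.9 q [-10.6   5.2 -10.5  74.3  -0.    6.1]
travel [-0.   0.6  3.6]
twist [ 0.     0.001 -0.001] after twist travel [-0.   0.6  3.6]
```

```bash
python3 -m crank '[{"gripper":0,"travel":[0,0,2],"twist":[0,0,0]},{"gripper":0,"travel":[0,0,1.5],"twist":[0,0,0]},{"gripper":0,"travel":[0,0,0],"twist":[0,0,0]},{"gripper":0,"travel":[0,0,0],"twist":[0,0,0]}]'

```

```text
time: 6.42
ee_pos: [0.5379, -0.1004, 0.0398]
tcp_rot: [-180.0, 0.0, 163.3]
wrist_force: [0.2, 0.7, -0.6]
opening: 0.01
grasp_force: 35.8
```

```bash
python3 -m crank '[{"gripper":14,"travel":[0,0,0.5],"twist":[0,0,0]},{"gripper":18,"travel":[0,0,0],"twist":[0,0,0]},{"gripper":24,"travel":[0,0,0],"twist":[0,0,0]},{"gripper":24,"travel":[0,0,0],"twist":[0,0,0]},{"gripper":24,"travel":[0,0,-10],"twist":[0,0,0]},{"gripper":24,"travel":[0,0,-20],"twist":[0,0,0]},{"gripper":24,"travel":[0,0,-40],"twist":[0,0,0]},{"gripper":24,"travel":[0,0,-10],"twist":[0,0,0]},{"gripper":0,"travel":[0,0,0],"twist":[0,0,0]},{"gripper":0,"travel":[0,0,0],"twist":[0,0,0]},{"gripper":0,"travel":[0,0,0],"twist":[0,0,0]}]'
python3 - <<'E'
from h import *
ey=np.array([np.cos(np.radians(73.4)),np.sin(np.radians(73.4))])
t=np.array([524.5,-146])-15*ey; print(t)
go([*t,70],73.4)
b=bot.camera("side")[:,:,::-1]; cv2.imwrite("pics/b3.png",b)
cv2.imwrite("pics/g3.png",cv2.resize(b[195:295,245:345],None,fx=5,fy=5,interpolation=cv2.INTER_CUBIC))
E
```

```text
time: 7.8
ee_pos: [0.5374, -0.1002, 0.1181]
tcp_rot: [-180.0, -0.1, 163.3]
wrist_force: [0.3, 0.3, 0.1]
opening: -0.0001
grasp_force: 0.0
[ 520.21467449 -160.37483862]
t 7.8 p [ 537.4 -100.2  118.1] rpy [-1.7999e+02 -1.0000e-01  1.6334e+02] F [0.3 0.3 0.1] open -0.1 q [-10.6   3.9  -3.6  82.6  -0.    6.1]
travel [ -0.9 -62.5  48.2]
twist [-0.    -0.002 -0.001] after twist travel [ -0.8 -62.5  48.1]
```

View pics/g3.png

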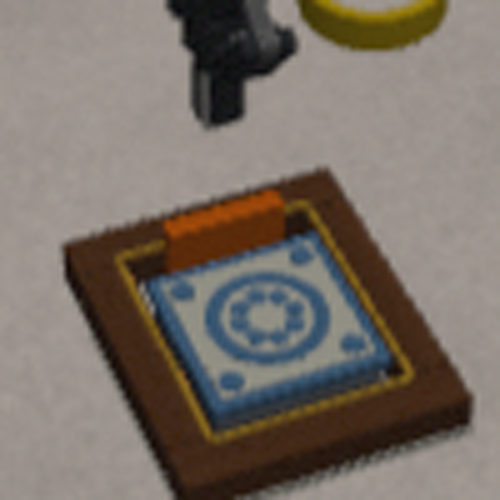

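```bash
python3 -m crank '[{"gripper":0,"travel":[0,-20,0],"twist":[0,0,0]},{"gripper":0,"travel":[-0.8,-30,0],"twist":[0,0,0]},{"gripper":0,"travel":[0,-8,20],"twist":[0,0,0]},{"gripper":0,"travel":[0,0,30],"twist":[0,0,0]},{"gripper":0,"travel":[0,0,20],"twist":[0,0,0]},{"gripper":0,"travel":[0,0,0],"twist":[0,0,0]},{"gripper":0,"travel":[0,0,0],"twist":[0,0,0]}]'
python3 - <<'E'
from h import *
ey=np.array([np.cos(np.radians(73.4)),np.sin(np.radians(73.4))]); ex=np.array([ey[1],-ey[0]]); F=np.array([524.5,-146])
go([522.4,-153.2,40],73.4)
g=lambda X,Y,z:np.r_[(F+X*ex+Y*ey)/1000,z]
pr=proj("side",[g(X,Y,.055) for X in(-30,30) for Y in(41.5,52.5)]); print("pred in g3 crop",((pr-[245,195]+.5)*5).round())
E
```

```text
time: 8.72
ee_pos: [0.5222, -0.1567, 0.0502]
tcp_rot: [-180.0, 0.1, 163.3]
wrist_force: [-0.4, 0.1, 1.0]
opening: -0.0004
grasp_force: 0.0
t 8.72 p [ 522.2 -156.7   50.2] rpy [-1.8000e+02  5.0000e-02  1.6332e+02] F [-0.4  0.1  1. ] open -0.4 q [-16.7   4.7 -10.3  75.   -0.   -0. ]
travel [ 0.8  3.4 10.2]
twist [-0.     0.001 -0.001] after twist travel [ 0.8  3.4 10.2]
pred in g3 crop [[169. 237.]
 [160. 222.]
 [284. 203.]
 [275. 188.]]
```

```bash
python3 -m crank '[{"gripper":0,"travel":[0,1.5,8],"twist":[0,0,0]},{"gripper":0,"travel":[0,0,7],"twist":[0,0,0]},{"gripper":0,"travel":[0,0,2],"twist":[0,0,0]},{"gripper":0,"travel":[0,0,1],"twist":[0,0,0]},{"gripper":0,"travel":[0,0,1],"twist":[0,0,0]},{"gripper":0,"travel":[0,0,0],"twist":[0,0,0]},{"gripper":0,"travel":[0,0,0],"twist":[0,0,0]}]'
```

```text
time: 9.6
ee_pos: [0.5225, -0.1546, 0.0305]
tcp_rot: [180.0, 0.0, 163.3]
wrist_force: [-2.8, 1.1, 3.5]
opening: -0.0001
grasp_force: 1.8
```

```bash
python3 -m crank '[{"gripper":0,"travel":[0,0,1],"twist":[0,0,0]},{"gripper":0,"travel":[0,0,1],"twist":[0,0,0]},{"gripper":0,"travel":[0,0,1],"twist":[0,0,0]},{"gripper":0,"travel":[0,0,0],"twist":[0,0,0]},{"gripper":0,"travel":[0,0,0],"twist":[0,0,0]}]'
```

```text
time: 10.22
ee_pos: [0.5225, -0.1547, 0.0276]
tcp_rot: [180.0, 0.0, 163.3]
wrist_force: [-2.9, 1.4, 6.6]
opening: -0.0
grasp_force: 3.3
```

```bash
python3 -m crank '[{"gripper":0,"travel":[0,0,0.7],"twist":[0,0,0]},{"gripper":0,"travel":[0,0,0.6],"twist":[0,0,0]},{"gripper":0,"travel":[0,0,0.4],"twist":[0,0,0]},{"gripper":0,"travel":[0,0,0],"twist":[0,0,0]},{"gripper":0,"travel":[0,0,0],"twist":[0,0,0]}]'
```

```text
time: 10.85
ee_pos: [0.5225, -0.1547, 0.0261]
tcp_rot: [180.0, 0.0, 163.3]
wrist_force: [-3.6, 2.1, 8.4]
opening: -0.0
grasp_force: 4.0
```

```bash
python3 -m crank '[{"gripper":0,"travel":[0,0,0.3],"twist":[0,0,0]},{"gripper":0,"travel":[0,0,0],"twist":[0,0,0]},{"gripper":0,"travel":[0,0,0],"twist":[0,0,0]},{"gripper":0,"travel":[0,0,0],"twist":[0,0,0]}]'
python3 - <<'E'
from h import *
b=bot.camera("side")[:,:,::-1]
cv2.imwrite("pics/g4.png",cv2.resize(b[195:295,245:345],None,fx=5,fy=5,interpolation=cv2.INTER_CUBIC))
E
```

```text
time: 11.35
ee_pos: [0.5225, -0.1547, 0.026]
tcp_rot: [180.0, 0.0, 163.3]
wrist_force: [-5.4, 1.9, 10.4]
opening: 0.0
grasp_force: 5.0
```

View pics/g4.png

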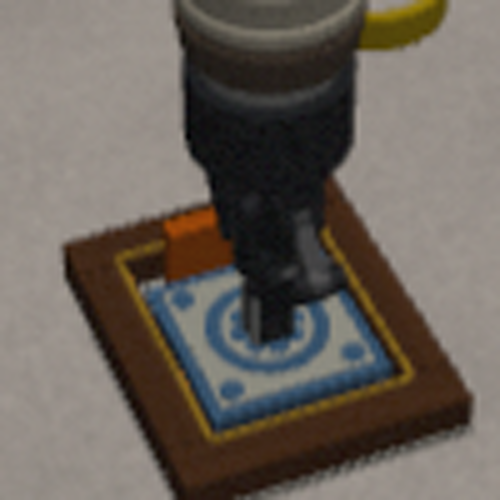

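The picture shows the tile flush with the rails under the fingers. The packer is still upright in the gap, with its top left corner near (168, 225) of the crop. The force has risen past 8 N, so the tile is on its stop.

```bash
python3 -c "
from workcell import bot
print(bot.job_done())"
```

```text
the job is handed in; nothing more can be done
None
```

The smallest orange packer stands upright and fully down in the wide gap (about 21.5 mm), let go. The shut fingers hold the tile flush at about 10 N. I handed the job in at about 11 s; no verdict came back.

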